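# Snap a kitchen timer onto the ring of its stand

### The arm

A 6-joint arm with a two-finger parallel gripper is mounted at the origin on a cart in front of the work surface, level with it; the furniture and walls round the work are solid. World frame = base frame: x ahead of the robot, y to its left, z up, the work surface at z = 0. Lengths are in m, angles in degrees, forces in N, time in s.
With the tool pointing down it reaches from about 0.225 to 0.875 m from the base axis. Payload 3.4 kg.
Tool frame: the origin (TCP) lies at the very end of the fingers, on their centre line; the grasp point (between the pads) lies 19 mm behind it; z points along the fingers, y is the line along which they close (so a half turn about z gives the same grasp; the last joint's range is limited). The gripper opens to 85 mm and grips with 20 to 120 N. Pads are 22 mm wide; open, the fingers measure 114 mm over their backs; the gripper's body (76 mm by 85 mm) begins 54 mm behind the grasp point. The pads swing forward as they close: fully open they stand 13 mm farther back than shut.
Start: joints at [-70.588, 15.808, 86.224, -0, 77.962, -6.933], TCP at [0.255, -0.515, 0.231] pointing down, gripper open.
Joint ranges: [-165.64, 165.64], [-43.16, 119.46], [12.63, 154.43], [-67.54, 247.53], [6.08, 155.33], [-154.97, 154.97]. Speed limits (degrees/s): [147.25, 147.25, 180, 180, 180, 180].

### API

Orientations are given as [roll, pitch, yaw] about the fixed x, y, z axes, in that order (R = Rz(yaw) Ry(pitch) Rx(roll)).
In Python, from plant import bot gives the robot as it stands.
- The arm moves only by the shell command python3 -m handwheel 'ROWS' [FORCE]. ROWS is a JSON object of lists of equal length, an entry for each row: "dr": the turn, a rotation vector about the tool's x, y, z each as a share of 90 degrees, from -1 to 1, a list of three; "linear": the shift along the tool's x, y, z each as a share of 100 cm, from -1 to 1, a list of three; "fingers": the closure, from -1 (fully open) to 1 (shut), so that 0 is half open. In form: {"dr": [[rx, ry, rz], ...], "linear": [[tx, ty, tz], ...], "fingers": [fingers, ...]}. A call has 1 to 8 rows; each row is the pose to reach, as a shift and turn from the pose commanded when the call began, along the tool's axes at that moment; what a row does not reach only later rows make up. A row lasts 1/8 s, in which the tool goes at most 62.5 mm and 10.7 degrees, less where a joint would pass 70% of its speed; a pose out of reach is approached as far as the arm can. A call with a number of a shift or a turn outside -1 to 1 is refused whole. A call with a gripper value outside its range is refused whole. The fingers move at their own pace and stop on an object; FORCE is the grip in N (left out, the last holds). Time passes only in rows, so rows that repeat a pose let the fingers close. It gives the time, the measured TCP pose, the force, the opening and the grip force at its end, in the units of the state.
- bot.observe(): the state, without advancing time (a new reading comes with each control period).
- bot.grab_frame(name): name is "side" or "top" or "wrist"; returns a dict with "pixels" (420x560x3 uint8, red, green, blue), "camera_matrix" (3x3 intrinsics, pixels), "world_from_camera" (4x4, takes a point from camera to world coordinates); the wrist camera has in their place "tool_from_camera" (4x4, takes a point from camera to tool coordinates, whose origin is the TCP and whose axes are the flange's). Camera axes: x right, y down, z forward; pixel columns grow to the right and rows downward; lengths in m; the calibration is good to about 2 mm. A picture is of the moment at which its call begins: read the wrist's pose just before it. There is no depth.
- bot.hand_in(): hands the job in; it is judged then, once.
Trained networks look in the newest picture that a camera, given by its name, has taken for a name from the list of things; names that differ only in an ending like _2 or _b are one class to them, and where a whole thing is asked for, a point or a joint stands for the part that bears it (a point fixed in the world has none). Each returns a list of dicts, best first, with "score" (0 to 1); they miss things now and then, are a little off and sometimes report something else, mostly with a low value. They report only what shows in the picture. A call takes as long as a camera call.
- bot.silhouettes(query, camera): "region" (420x560 bool, what is visible of it) and "extent" ([left, top, right, bottom] in pixels, round what is visible of it).
- bot.landmark_of(query, camera): "point" ([column, row] in pixels: a listed point, or the origin of a listed thing).
The state is a dict: "t": time; "joints": joint angles; "joint_velocities": joint speeds; "joint_efforts": joint torques, N m; "tool_pos": TCP position; "ee_rot": TCP orientation; "force": force on the tool from outside, world axes, zero at the start; "moment": the same for the moment, N m; "grip_width": finger opening in m; "finger_force": force on a finger pad.
Only numpy, scipy, OpenCV 4.12 (cv2) and the standard library are available. Lean on these libraries where they do the work, as an engineer would, in place of code of your own. Each camera call takes 0.05 s, during which the arm holds its last target. There are 200 camera calls.

### The job

Hang the kitchen timer on the stand: pick it up by the grip on top of its snap hook, press the hook's sprung gate gently against the front bar of the stand's steel ring so that the gate gives way and the bar slips inside, then lower the hook until its bow rests on the bar and let go. The timer must be left hanging still and upright with the gate sprung shut; do not force the hook against the ring, and leave the jars and tins where they stand.

Things in the scene. Friction and masses are not known exactly. Their poses are not given: they have to be found in the camera images.
- timer: Loose kitchen timer, 0.14 to 0.28 kg, standing upright: white drum 64 mm across, 34 tall, with a steel snap hook (carabiner, 8 mm wire) rising from its middle and a grey grip on top. Origin: centre of the underside; z up the hook, +x toward the gate. The hook lies in the plane y = 0, z = 35 to 114 mm: spine at x = -18 mm, gate and nose at x = +14 mm; 25 mm clear inside.
- grip (a point): Centre of the grey grip above the bow, on the timer's axis, 128 mm above its underside. The grip is a block 26 mm along the timer's x and 12 mm along its y (pinch it across these 12 mm), from z = 110 to 146 mm.
- seat (a point): Point in the hook where the ring's front bar lies when the timer hangs: on the timer's axis, 103 mm above its underside, 3 mm below the inside of the bow. The timer then hangs upright.
- nose (a point): Rounded lower end of the hook's nose (free end of the bow) at x = 14 mm, z = 85 mm of the timer; the nose is 8 mm thick (x = 10 to 18 mm) and rigid. Directly below it the gate (6 mm wire, outer face x = 17 mm, z = 48 to 83 mm) closes the hook.
- ledge (a point): Point on the flat top of the drum, at x = 25 mm, z = 34 mm of the timer: in front of the gate the drum sticks out as a ledge to x = 32 mm, so it can be raised against the ring's bar from below to feel how high the bar is.
- gate (a joint): Angle of the gate, rad: 0 shut, up to 0.8 pressed inward. Hinged at its lower end (x = 14, z = 48 mm of the timer), shut by a spring: gives way at 1 N near its upper, free end, 4 N when wide open. Let the bar meet it 68 to 81 mm above the timer's underside; pressed in 16 to 20 mm from first touch, the bar is clear inside the nose and slips past the gate's end as the hook is lowered.
- stand: Fixed stand: wooden foot 110 mm across, 18 tall; steel post 14 mm thick, 276 mm high with its wooden ball. Origin: centre of the foot's underside; -x faces the robot more or less. From a sleeve on the post a level closed ring of 6 mm steel wire reaches out along -x. The timer is to hang with its gate side toward the post (timer's x along the stand's x).
- under_bar (a point): Point on the worktop straight below the middle of the ring's straight front bar: x = -85 mm, y = 0 of the stand. The bar runs along the stand's y from -16 to +16 mm; inside the ring there are 46 mm across and 60 mm behind the bar. The height of the bar's middle is NOT measured: the sleeve is clamped anywhere from 165 to 235 mm above the worktop; see or feel it. The wire is rigid: touch it slowly.
- salt_shaker: Salt shaker, glass with grey cap, 44 mm across, 90 tall; stands near the work, to be left alone. Origin: centre of its underside.
- honey_jar: Honey jar with screw lid, 64x68 mm, 84 tall; stands near the work, to be left alone. Origin: centre of its underside.
- spice_1: Spice jar, 45 mm across, 106 tall; stands near the work, to be left alone. Origin: centre of its underside.
- bean_tin: Food tin, 75 mm across, 110 tall; stands near the work, to be left alone. Origin: centre of its underside.
- spice_3: Spice jar, 45 mm across, 106 tall; stands near the work, to be left alone. Origin: centre of its underside.

How it is judged:
By the outcome, as a careful person would: the job done as asked, in the order asked, and still so for the second after the job is handed in, with the robot touching nothing.
It also fails if it takes over 64 s, if anything falls off the work surface, if the arm or the gripper's body presses on something with over 40 N, if the wrist force passes 120 N, or if a joint passes its speed limit or range.

## Working session

There is one attempt and no reset: what is moved stays moved. The work goes in short steps, Python scripts to look and compute and a shell command to move; the robot and the scene stay as the last step left them, time stands still between calls to the robot, and variables do not carry over. Pictures are saved under pics/ and viewed, at most 13 in all, crops included, and the job is handed in when it is done.

```bash
mkdir -p pics; ls
cat > h.py <<'E'
import numpy as np, cv2
from plant import bot
from scipy.spatial.transform import Rotation as R
def snap(n,f=None):
    s=bot.observe(); d=bot.grab_frame(n)
    if f: cv2.imwrite('pics/'+f,d['pixels'][:,:,::-1])
    if n=='wrist':
        T=np.eye(4);T[:3,:3]=R.from_euler('xyz',s['ee_rot'],degrees=True).as_matrix();T[:3,3]=s['tool_pos']
        W=T@d['tool_from_camera']
    else: W=d['world_from_camera']
    return np.array(d['camera_matrix']),np.array(W)
def ray(K,W,p):
    v=W[:3,:3]@np.linalg.solve(K,[p[0],p[1],1.]); return W[:3,3],v/np.linalg.norm(v)
def atz(K,W,p,z):
    o,v=ray(K,W,p); return o+v*(z-o[2])/v[2]
def tri(rs):
    A=sum(np.eye(3)-np.outer(v,v) for o,v in rs); b=sum((np.eye(3)-np.outer(v,v))@o for o,v in rs)
    return np.linalg.solve(A,b)
def proj(K,W,P):
    c=np.linalg.inv(W)@np.append(P,1); q=K@c[:3]; return q[:2]/q[2]
E
python3 - <<'E'
from h import *
np.set_printoptions(precision=4,suppress=True)
print(bot.observe())
for c in('top','side'):
    K,W=snap(c,c+'0.png'); print(c,W[:3,3],W[:3,2])
    for q in('timer','grip','seat','nose','ledge','stand','under_bar','salt_shaker','honey_jar','spice_1','bean_tin'):
        z={'grip':.128,'seat':.103,'nose':.085,'ledge':.034}.get(q,0)
        for l in bot.landmark_of(q,c)[:3]: print(q,round(l['score'],2),np.round(l['point'],1),atz(K,W,l['point'],z))
E
```

```text
pics
{'t': 0.0, 'joints': array([-70.5901,  15.8498,  86.2969,   0.0004,  77.9613,  -6.9333]), 'joint_velocities': array([-0.0563, -0.058 ,  0.0198,  0.0723,  0.1032,  0.0438]), 'joint_efforts': array([ -0.0012, -41.6784, -24.5805,  -0.0003,   0.0111,  -0.    ]), 'tool_pos': array([ 0.255 , -0.5148,  0.2304]), 'ee_rot': array([-179.8928,   -0.0135,   26.3431]), 'force': array([ 0.2232, -0.0078,  0.9996]), 'moment': array([0.0074, 0.0418, 0.023 ]), 'finger_force': 0.0, 'grip_width': 0.085205339914504}
top [0.4987 0.0323 1.2241] [ 0.1206 -0.0281 -0.9923]
timer 0.98 [187.4 235.5] [0.5973 0.217  0.    ]
grip 0.68 [183.1 229.6] [0.5996 0.2068 0.128 ]
seat 0.84 [186.2 230.7] [0.5994 0.2041 0.103 ]
nose 0.65 [187.7 225.7] [0.612  0.2036 0.085 ]
nose 0.51 [188.2 233.7] [0.5943 0.2024 0.085 ]
nose 0.35 [185.1 236. ] [0.5894 0.2092 0.085 ]
ledge 0.97 [192.4 223.7] [0.6215 0.2005 0.034 ]
stand 0.77 [382.6 247.4] [ 0.5616 -0.2435  0.    ]
under_bar 0.56 [389.2 276.2] [ 0.4936 -0.2563  0.    ]
salt_shaker 0.82 [273.8 277.6] [0.4953 0.0154 0.    ]
honey_jar 0.71 [276.6 239.5] [0.5844 0.0073 0.    
[... 161 characters left out ...]
_tin 0.9 [273.1 173.4] [0.7432 0.0129 0.    ]
side [0.2453 0.7427 0.5486] [ 0.4145 -0.7811 -0.4669]
timer 0.92 [247.  316.4] [0.5954 0.209  0.    ]
grip 0.72 [246.3 256.9] [0.5935 0.2076 0.128 ]
seat 0.65 [245.4 270.1] [0.5941 0.2109 0.103 ]
nose 0.58 [244.8 275.6] [0.6003 0.2039 0.085 ]
ledge 0.69 [235.  292.8] [0.6268 0.1981 0.034 ]
stand 0.64 [347.1 219.1] [ 0.5677 -0.2241  0.    ]
salt_shaker 0.91 [338.3 276.4] [0.4961 0.0155 0.    ]
salt_shaker 0.58 [296.7 264. ] [0.5907 0.0164 0.    ]
honey_jar 0.82 [299.5 264.3] [0.585  0.0145 0.    ]
spice_1 0.76 [205.8 276.9] [0.7327 0.147  0.    ]
spice_1 0.6 [264.  215.9] [ 0.7601 -0.1375  0.    ]
bean_tin 0.63 [237.  243.3] [0.748  0.0072 0.    ]
```

View pics/top0.png

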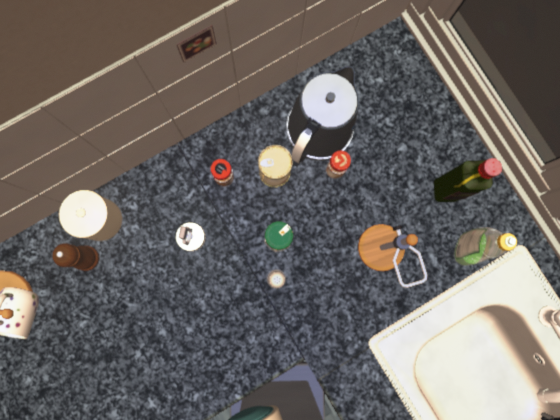

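View pics/side0.png

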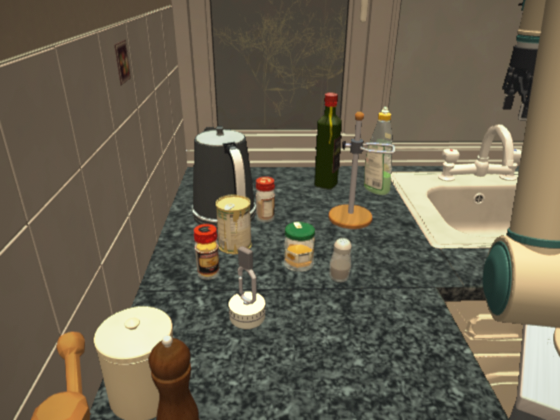

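The top view shows the timer at (187,236), the stand's foot at (381,247) and the ring's front bar around (412,285). In the side view the timer is at (247,300) and the ring runs from the sleeve at (352,147) to its right end at (393,147). I'll enlarge the ring and the timer.

Run:
```python
import cv2,numpy as np
t=cv2.imread('pics/top0.png');s=cv2.imread('pics/side0.png')
a=cv2.resize(t[220:300,355:435],(400,400),interpolation=cv2.INTER_CUBIC) #5x
b=cv2.resize(s[110:170,335:415],(400,300),interpolation=cv2.INTER_CUBIC) #5x
c=cv2.resize(t[215:255,165:210],(225,200),interpolation=cv2.INTER_CUBIC)
o=np.zeros((600,800,3),np.uint8);o[:400,:400]=a;o[:300,400:]=b;o[400:600,:225]=c
d=cv2.resize(s[245:330,220:275],(194,300),interpolation=cv2.INTER_CUBIC)
o[300:600,400:594]=d
cv2.imwrite('pics/crop1.png',o)
```

```text
(no output)
```

View pics/crop1.png

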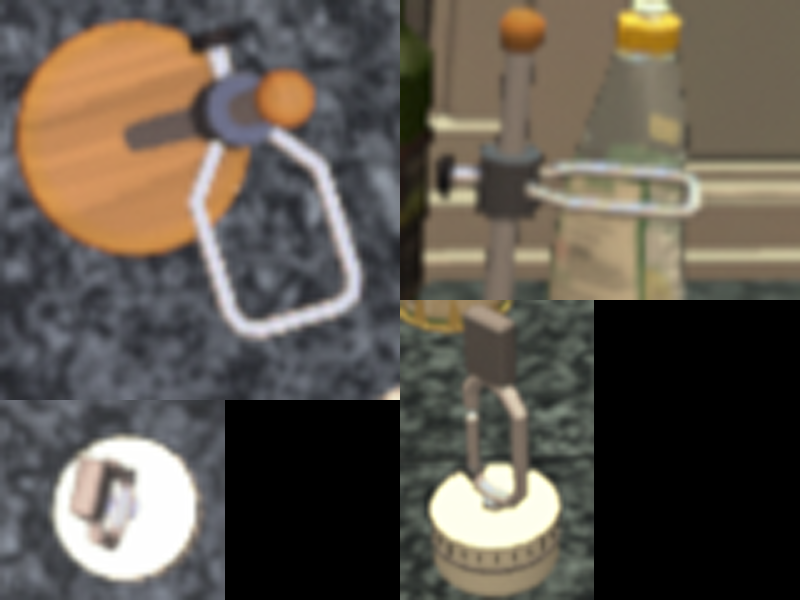

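Run:
```python
from h import *
np.set_printoptions(precision=4,suppress=True)
Kt,Wt=snap('top');Ks,Ws=snap('side')
t=(355+298/5-.4,220+313/5-.4);s=(335+294/5-.4,110+194/5-.4)
r=[ray(Kt,Wt,t),ray(Ks,Ws,s)];P=tri(r);print('bar',P,proj(Kt,Wt,P)-t,proj(Ks,Ws,P)-s)
z=P[2]
a=atz(Kt,Wt,(355+243/5,220+327/5),z);b=atz(Kt,Wt,(355+352/5,220+300/5),z);print('bar ends',a,b,np.linalg.norm(a-b),'normal yaw',np.degrees(np.arctan2(*(a-b)[:2]*[-1,1])))
f=atz(Kt,Wt,(355+133/5-.4,220+137/5-.4),.018);print('foot',f)
d=f-P;print('dist',np.hypot(d[0],d[1]),'yaw',np.degrees(np.arctan2(d[1],d[0])))
m=bot.silhouettes('stand','side')[0];print(m['score'],m['extent'])
ball=tri([ray(Kt,Wt,(355+286/5-.4,220+97/5-.4)),ray(Ks,Ws,(335+123/5-.4,110+30/5-.4))]);print('ball',ball)
# timer yaw from grip top in top image (z .146) 
for p in[(75,515),(95,460),(112,465),(92,520)]: print(atz(Kt,Wt,(165+p[0]/5,215+(p[1]-400)/5),.146))
print(atz(Kt,Wt,(165+126/5-.4,215+108/5-.4),.034))
```

```text
bar [ 0.4823 -0.2603  0.1917] [-0.1143 -0.3343] [ 0.3059 -0.0006]
bar ends [ 0.4758 -0.239   0.1917] [ 0.4856 -0.2831  0.1917] 0.04517930945494495 normal yaw 12.542757530969634
foot [ 0.5616 -0.2362  0.018 ]
dist 0.08288385091146092 yaw 16.886631945644098
0.65 [327.2, 113.3, 397.2, 229.8]
ball [ 0.564  -0.2395  0.2625]
[0.5806 0.2102 0.146 ]
[0.6033 0.2021 0.146 ]
[0.6011 0.195  0.146 ]
[0.5784 0.2032 0.146 ]
[0.5928 0.2064 0.034 ]
```

```bash
cat >> h.py <<'E'
def to(pos,yaw):
    "shift (share of 1 m, tool axes) and turn (share of 90 deg) to a tool-down pose"
    s=bot.observe(); A=R.from_euler('xyz',s['ee_rot'],degrees=True)
    B=R.from_euler('xyz',[180,0,yaw],degrees=True)
    print('t',round(s['t'],2),'at',np.round(s['tool_pos'],4),np.round(s['ee_rot'],2),'F',np.round(s['force'],2),'M',np.round(s['moment'],3),'w',round(s['grip_width'],4))
    print('linear',np.round(A.inv().apply(np.array(pos)-s['tool_pos']),4),'dr',np.round((A.inv()*B).as_rotvec(degrees=True)/90,4))
E
python3 - <<'E'
from h import *
print(np.round(bot.grab_frame('wrist')['tool_from_camera'],3))
to([.40,-.29,.34],-10)
E
```

```text
[[-0.001 -0.949 -0.317  0.081]
 [ 1.    -0.001 -0.002  0.   ]
 [ 0.002 -0.317  0.949 -0.141]
 [ 0.     0.     0.     1.   ]]
t 1.4 at [ 0.2552 -0.5153  0.2313] [180.     0.    26.34] F [-0.34  0.71  0.15] M [0.009 0.087 0.055] w 0.0853
linear [ 0.2298 -0.1376 -0.1087] dr [ 0.     -0.      0.4038]
```

Run:
```python
from h import *
to([.48,-.26,.34],15)
```

```text
t 1.4 at [ 0.2552 -0.5153  0.2313] [180.     0.    26.34] F [-0.34  0.71  0.15] M [0.009 0.087 0.055] w 0.0853
linear [ 0.3148 -0.129  -0.1087] dr [0.    0.    0.126]
```

```bash
python3 -m handwheel '{"linear":[[0.02,-0.008,-0.05],[0.06,-0.02,-0.1],[0.11,-0.04,-0.109],[0.17,-0.06,-0.109],[0.225,-0.09,-0.109],[0.28,-0.115,-0.109],[0.315,-0.129,-0.109],[0.315,-0.129,-0.109]],"dr":[[0,0,0.03],[0,0,0.06],[0,0,0.09],[0,0,0.126],[0,0,0.126],[0,0,0.126],[0,0,0.126],[0,0,0.126]],"fingers":[-1,-1,-1,-1,-1,-1,-1,-1]}'
python3 -m handwheel '{"linear":[[0,0,0],[0,0,0]],"dr":[[0,0,0],[0,0,0]],"fingers":[-1,-1]}'
python3 - <<'E'
from h import *
K,W=snap('wrist','w1.png')
to([.594,.208,.30],-20)
for q in('under_bar','stand'):
  print(q,[(round(l['score'],2),np.round(l['point'],1)) for l in bot.landmark_of(q,'wrist')[:2]])
print(proj(K,W,[.4823,-.2603,.1917]))
E
```

```text
t: 2.4
tool_pos: [0.4816, -0.2577, 0.3403]
ee_rot: [-180.0, -0.0, 15.3]
force: [-0.6, 0.3, 0.2]
grip_width: 0.0851
finger_force: 0.0
t: 2.65
tool_pos: [0.4795, -0.2609, 0.3403]
ee_rot: [180.0, 0.0, 14.9]
force: [-0.3, 0.6, -0.3]
grip_width: 0.0855
finger_force: 0.0
t 2.7 at [ 0.4795 -0.261   0.3403] [1.7998e+02 2.0000e-02 1.4900e+01] F [0.17 0.53 0.41] M [-0.027 -0.012  0.037] w 0.0855
linear [ 0.2312 -0.4238  0.0401] dr [2.000e-04 1.000e-04 3.878e-01]
under_bar []
stand []
[284.5323552  191.77475181]
```

View pics/w1.png

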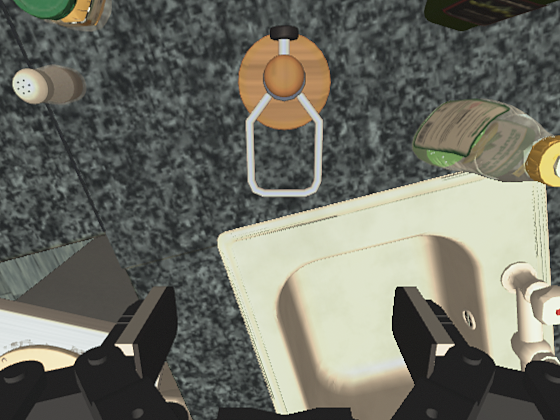

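The wrist view shows the ring square to the image, with its front bar centred at (285,192). My prediction was (284.5,191.8), so the stand's yaw is about 15°. I'll check the height from the apparent width, then go to the timer.

```bash
python3 - <<'E'
from h import *
K,W=snap('wrist')
im=bot.grab_frame('wrist')['pixels'].astype(int).min(2)
r=im[160,235:340]; c=np.where(r>150)[0]+235; print(c)
for x in (270,285,300): print(x,[y for y in range(180,205) if im[y,x]>150])
print('f',K[0,0])
Kt,Wt=snap('top');Ks,Ws=snap('side')
t=(355+298/5-.4,220+313/5-.4);s=(335+294/5-.4,110+194/5-.4)
w=(285,192)
print(tri([ray(Kt,Wt,t),ray(Ks,Ws,s),ray(K,W,w)]),tri([ray(Ks,Ws,s),ray(K,W,w)]))
E
python3 -m handwheel '{"linear":[[0.02,-0.04,-0.03],[0.05,-0.09,-0.03],[0.08,-0.145,-0.02],[0.11,-0.2,0],[0.14,-0.255,0.01],[0.17,-0.31,0.02],[0.2,-0.365,0.03],[0.22,-0.405,0.03]],"dr":[[0,0,0.08],[0,0,0.17],[0,0,0.26],[0,0,0.35],[0,0,0.388],[0,0,0.388],[0,0,0.388],[0,0,0.388]],"fingers":[-1,-1,-1,-1,-1,-1,-1,-1]}'
python3 -m handwheel '{"linear":[[0,0,0],[0,0,0]],"dr":[[0,0,0],[0,0,0]],"fingers":[-1,-1]}'
python3 - <<'E'
from h import *
np.set_printoptions(precision=4,suppress=True)
K,W=snap('wrist','w2.png')
for q,z in(('timer',0),('grip',.128),('seat',.103),('nose',.085),('ledge',.034)):
  for l in bot.landmark_of(q,'wrist')[:2]: print(q,round(l['score'],2),np.round(l['point'],1),atz(K,W,l['point'],z))
to([.594,.208,.30],-20)
E
```

```text
[248 249 250 251 252 253 315 316 317 318 319 320 321]
270 [191, 192, 193, 194, 195, 196]
285 [191, 192, 193, 194, 195, 196]
300 [191, 192, 193, 194, 195, 196]
f 377.09160302144835
[ 0.48235068 -0.26044835  0.19160539] [ 0.48271458 -0.26043831  0.19164394]
t: 4.0
tool_pos: [0.5878, 0.1905, 0.3093]
ee_rot: [180.0, 0.1, -19.9]
force: [0.3, 0.0, 0.7]
grip_width: 0.0849
finger_force: 0.0
t: 4.25
tool_pos: [0.5877, 0.1878, 0.3101]
ee_rot: [179.9, 0.0, -19.9]
force: [-0.7, -0.5, -1.2]
grip_width: 0.0854
finger_force: 0.0
timer 0.61 [267.4 159.4] [0.5941 0.2069 0.    ]
seat 0.61 [261.5 177.3] [0.5961 0.2074 0.103 ]
nose 0.82 [259.6 158.5] [0.6107 0.2049 0.085 ]
t 4.55 at [0.5879 0.1871 0.3107] [-180.     -0.03  -20.01] F [-0.12 -0.28 -0.29] M [-0.02   0.059 -0.038] w 0.0853
linear [-0.0014 -0.0218  0.0107] dr [-0.     -0.0003 -0.0001]
```

View pics/w2.png

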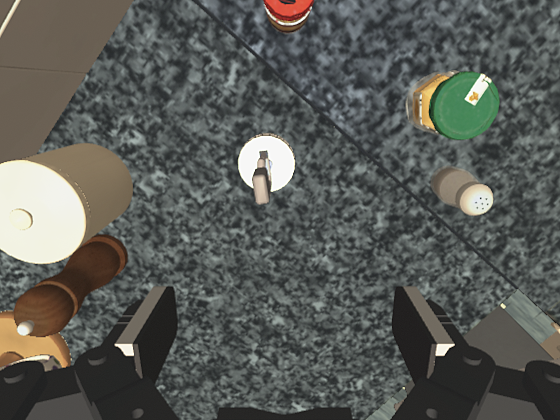

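The wrist view shows the drum centred at about (266,163) and the grip at (262,185), with its long axis nearly upright in the image. I'll enlarge it to get the yaw.

Run:
```python
from h import *
np.set_printoptions(precision=4,suppress=True)
K,W=snap('wrist')
im=cv2.imread('pics/w2.png');cv2.imwrite('pics/crop2.png',cv2.resize(im[130:210,230:300],(525,600),interpolation=cv2.INTER_CUBIC))
print(atz(K,W,(266.5,163),.034))
for yaw in(-15,-20,-25):
  Rz=R.from_euler('z',yaw,degrees=True)
  print(yaw,[np.round((proj(K,W,np.array([.594,.208,0])+Rz.apply([x,y,.146]))-[230,130])*7.5) for x,y in((13,6),(13,-6),(-13,-6),(-13,6)) for x,y in((x/1000,y/1000),)], (proj(K,W,np.array([.594,.208,.034]))-[230,130])*7.5)
```

```text
[0.5962 0.2053 0.034 ]
-15 [array([145., 355.]), array([253., 346.]), array([278., 570.]), array([172., 579.])] [262.0814 267.6859]
-20 [array([155., 350.]), array([264., 350.]), array([268., 575.]), array([162., 575.])] [262.0814 267.6859]
-25 [array([166., 346.]), array([274., 355.]), array([258., 579.]), array([152., 570.])] [262.0814 267.6859]
```

View pics/crop2.png

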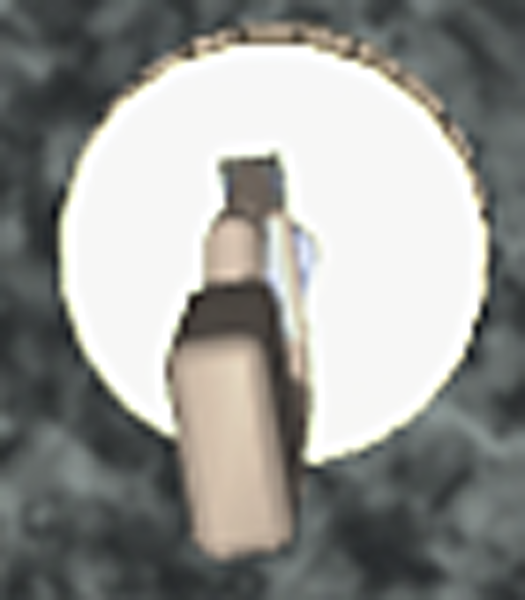

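Run:
```python
from h import *
np.set_printoptions(precision=4,suppress=True)
K,W=snap('wrist')
p=atz(K,W,(230+233/7.5-.4,130+446/7.5-.4),.146);print(p)
Rz=R.from_euler('z',-14.5,degrees=True);c=np.array([p[0],p[1],0])
print([np.round((proj(K,W,c+Rz.apply([x/1000,y/1000,.146]))-[230,130])*7.5) for x,y in((13,6),(13,-6),(-13,-6),(-13,6))])
to([p[0],p[1],.116],-14.5)
```

```text
[0.5956 0.2055 0.146 ]
[array([162., 334.]), array([270., 324.]), array([296., 549.]), array([191., 559.])]
t 4.65 at [0.5879 0.1874 0.3106] [-179.99   -0.02  -19.99] F [-0.8  -0.6  -0.21] M [0.046 0.049 0.054] w 0.0859
linear [ 0.001  -0.0196  0.1946] dr [-0.0001 -0.0003 -0.061 ]
```

```bash
python3 -m handwheel '{"linear":[[0.001,-0.0196,0],[0.001,-0.0196,0.04],[0.001,-0.0196,0.09],[0.001,-0.0196,0.135],[0.001,-0.0196,0.17],[0.001,-0.0196,0.19],[0.001,-0.0196,0.1946],[0.001,-0.0196,0.1946]],"dr":[[0,0,-0.061],[0,0,-0.061],[0,0,-0.061],[0,0,-0.061],[0,0,-0.061],[0,0,-0.061],[0,0,-0.061],[0,0,-0.061]],"fingers":[-1,-1,-0.5,0,0,0,0,0]}' 40
python3 - <<'E'
from h import *
snap('wrist','w3.png')
to([.5956,.2055,.116],-14.5)
E
```

```text
t: 5.65
tool_pos: [0.5959, 0.2062, 0.1162]
ee_rot: [-180.0, -0.0, -14.4]
force: [0.5, 0.3, 1.1]
grip_width: 0.0429
finger_force: 0.0
t 5.7 at [0.5963 0.2063 0.1167] [-1.7996e+02 -1.0000e-01 -1.4440e+01] F [ 1.2  -0.16  0.07] M [ 0.038 -0.035 -0.01 ] w 0.043
linear [-0.0004  0.001   0.0007] dr [-0.0005 -0.0011  0.0007]
```

View pics/w3.png

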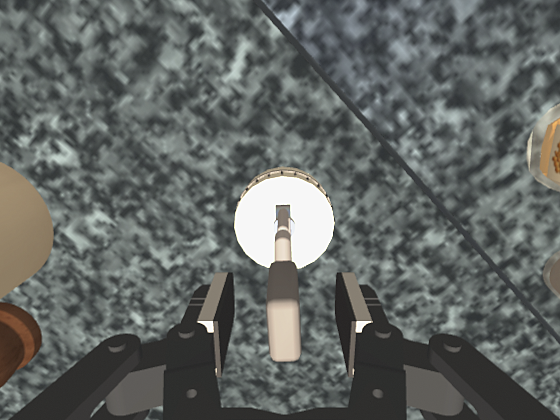

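The grip stands centred between the pads at column 284 and is aligned with the image. I'll close on it and lift.

```bash
python3 -m handwheel '{"linear":[[0,0,0],[0,0,0],[0,0,0],[0,0,0],[0,0,0],[0,0,0]],"dr":[[0,0,0],[0,0,0],[0,0,0],[0,0,0],[0,0,0],[0,0,0]],"fingers":[1,1,1,1,1,1]}' 50
python3 - <<'E'
from h import *
to([.5956,.2055,.3],-14.5)
E
python3 -m handwheel '{"linear":[[0,0,-0.01],[0,0,-0.03],[0,0,-0.07],[0,0,-0.12],[0,0,-0.17],[0,0,-0.2],[0,0,-0.2],[0,0,-0.2]],"dr":[[0,0,0],[0,0,0],[0,0,0],[0,0,0],[0,0,0],[0,0,0],[0,0,0],[0,0,0]],"fingers":[1,1,1,1,1,1,1,1]}' 50
python3 - <<'E'
from h import *
to([.4815,-.2605,.3],15)
print(bot.observe()['finger_force'])
E
```

```text
t: 6.45
tool_pos: [0.5962, 0.2065, 0.1168]
ee_rot: [-179.9, -0.1, -14.4]
force: [0.4, -0.3, 5.5]
grip_width: 0.0113
finger_force: 49.5
t 6.45 at [0.5962 0.2065 0.1168] [-1.7995e+02 -1.2000e-01 -1.4420e+01] F [ 0.43 -0.3   5.45] M [-0.043  0.023  0.039] w 0.0113
linear [-0.      0.0009 -0.1832] dr [-0.0006 -0.0013  0.0009]
t: 7.45
tool_pos: [0.5945, 0.2061, 0.3136]
ee_rot: [179.9, 0.2, -14.4]
force: [-0.3, 0.2, -3.6]
grip_width: 0.0112
finger_force: 48.8
t 7.45 at [0.5945 0.2061 0.3136] [179.89   0.2  -14.43] F [-0.29  0.23 -3.56] M [0.021 0.001 0.03 ] w 0.0112
linear [0.0069 0.48   0.0144] dr [ 0.0006  0.0024 -0.327 ]
48.846763372421265
```

Run:
```python
from h import *
to([.3994,-.2825,.3136],15)
```

```text
t 7.45 at [0.5945 0.2061 0.3136] [179.89   0.2  -14.43] F [-0.29  0.23 -3.56] M [0.021 0.001 0.03 ] w 0.0112
linear [-0.0672  0.5218  0.0011] dr [ 0.0006  0.0024 -0.327 ]
```

```bash
python3 -m handwheel '{"linear":[[-0.004,0.02,0],[-0.01,0.06,0],[-0.018,0.115,0],[-0.026,0.17,0],[-0.034,0.225,0],[-0.042,0.28,0],[-0.05,0.335,0],[-0.055,0.38,0]],"dr":[[0,0,0],[0,0,0],[0,0,0],[0,0,0],[0,0,0],[0,0,0],[0,0,0],[0,0,0]],"fingers":[1,1,1,1,1,1,1,1]}' 50
python3 - <<'E'
from h import *
to([.3994,-.2825,.3136],15)
E
```

```text
t: 8.45
tool_pos: [0.4446, -0.1498, 0.3144]
ee_rot: [180.0, 0.2, -14.5]
force: [0.4, -1.0, -3.4]
grip_width: 0.0113
finger_force: 49.1
t 8.45 at [ 0.4446 -0.1498  0.3144] [ 1.7997e+02  1.7000e-01 -1.4500e+01] F [ 0.44 -1.04 -3.36] M [ 0.018 -0.056 -0.033] w 0.0113
linear [-0.0105  0.1398  0.0009] dr [-2.000e-04  2.000e-03 -3.278e-01]
```

```bash
python3 -m handwheel '{"linear":[[-0.003,0.035,0],[-0.006,0.07,0],[-0.009,0.1,0],[-0.0105,0.125,0],[-0.0105,0.14,0],[-0.0105,0.14,0],[-0.0105,0.14,0],[-0.0105,0.14,0]],"dr":[[0,0,-0.06],[0,0,-0.12],[0,0,-0.2],[0,0,-0.27],[0,0,-0.31],[0,0,-0.327],[0,0,-0.327],[0,0,-0.327]],"fingers":[1,1,1,1,1,1,1,1]}' 50
python3 - <<'E'
from h import *
to([.4332,-.2734,.2333],15)
E
```

```text
t: 9.45
tool_pos: [0.4024, -0.2802, 0.3155]
ee_rot: [-180.0, 0.0, 15.0]
force: [-0.4, -0.1, -3.4]
grip_width: 0.0114
finger_force: 49.1
t 9.45 at [ 0.4024 -0.2802  0.3155] [-1.7997e+02  1.0000e-02  1.5020e+01] F [-0.43 -0.06 -3.35] M [-0.025  0.012 -0.025] w 0.0114
linear [0.0316 0.0015 0.0822] dr [-0.0004  0.0001  0.0002]
```

Now I'll descend in front of the bar, stop 50 mm short of it, and check from the wrist and side cameras.

```bash
python3 -m handwheel '{"linear":[[0,0.001,0.015],[0,0.001,0.035],[0,0.001,0.055],[0,0.001,0.075],[0.005,0.001,0.082],[0.015,0.001,0.082],[0.02,0.001,0.082],[0.02,0.001,0.082]],"dr":[[0,0,0],[0,0,0],[0,0,0],[0,0,0],[0,0,0],[0,0,0],[0,0,0],[0,0,0]],"fingers":[1,1,1,1,1,1,1,1]}' 50
python3 - <<'E'
from h import *
K,W=snap('wrist','w4.png');Ks,Ws=snap('side','s4.png')
to([.4622,-.2656,.2333],15)
o=np.zeros((600,800,3),np.uint8)
a=cv2.imread('pics/w4.png')[80:420,130:430];o[:453,:400]=cv2.resize(a,(400,453))
b=cv2.imread('pics/s4.png')[100:220,320:420];o[:480,400:]=cv2.resize(b,(400,480),interpolation=cv2.INTER_CUBIC)
cv2.imwrite('pics/c4.png',o)
im=cv2.imread('pics/w4.png').min(2).astype(int)
for x in(265,275,295,305): print(x,[y for y in range(80,260) if im[y,x]>150])
bot.grab_frame('side')
for q in('nose','ledge','grip','seat'):
  for c in('side','top'):
    if c=='top' and q=='nose': bot.grab_frame('top')
    try: print(q,c,[(round(l['score'],2),np.round(l['point'],1)) for l in bot.landmark_of(q,c)[:2]])
    except Exception as e: print(e)
E
```

```text
t: 10.45
tool_pos: [0.423, -0.2769, 0.2344]
ee_rot: [179.9, -0.0, 15.1]
force: [-0.1, -0.0, -1.8]
grip_width: 0.0111
finger_force: 49.1
t 10.55 at [ 0.4223 -0.2769  0.2342] [ 1.7995e+02 -1.0000e-02  1.5030e+01] F [-0.14 -0.73 -1.42] M [-0.026  0.017  0.028] w 0.0113
linear [ 0.0415 -0.0005  0.0009] dr [ 0.0006 -0.0002  0.0003]
265 [128, 129, 130, 131, 132, 133, 134, 135, 136, 137, 180, 181, 182, 183, 184, 185, 186, 187, 188, 189, 190, 191, 192, 193, 194, 195, 196, 197, 198, 199, 200, 201, 202, 203, 204, 205, 206, 207, 208, 209, 210, 211, 212, 213, 214, 215, 216, 217, 218, 219, 220, 221, 222, 223, 224, 225, 226, 227, 228, 229, 230, 231, 232, 233, 234, 235, 236, 237, 238, 239, 240, 241, 242, 243, 244, 245, 246, 247, 248, 249, 250, 251, 252, 253, 254, 255, 256, 257, 258, 259]
275 [128, 129, 130, 131, 132, 133, 134, 135, 136, 137, 178, 179, 180, 181, 182, 183, 184, 185, 186, 187, 188, 189, 190, 191, 192, 193, 194, 195, 196, 197, 198, 199, 200, 201, 202, 203, 204, 205, 206, 207, 208, 209, 210, 211, 212, 213, 214, 215, 216, 217, 218, 219, 223, 224, 225, 226, 227, 228, 229, 230, 231, 232, 2
[... 775 characters left out ...]
05, 206, 207, 208, 209, 210, 211, 212, 213, 214, 215, 216, 217, 218, 219, 220, 221, 222, 223, 224, 225, 226, 227, 228, 229, 230, 231, 232, 233, 234, 235, 236, 237, 238, 239, 240, 241, 242, 243, 244, 245, 246, 247, 248, 249, 250, 251, 252, 253, 254, 255, 256, 257, 258, 259]
nose side [(0.83, array([417.7, 147.4]))]
nose top [(0.76, array([423.1, 305.4]))]
ledge side [(0.64, array([406.4, 164.9]))]
ledge top [(0.62, array([413.2, 298.7]))]
grip side [(0.92, array([424.3, 129.7])), (0.61, array([415.6, 145.9]))]
grip top [(0.96, array([432.2, 313. ])), (0.44, array([274. , 172.3]))]
seat side [(0.87, array([424.4, 140.2]))]
seat top [(0.82, array([427.9, 317.5])), (0.18, array([274.9, 237.3]))]
```

View pics/c4.png

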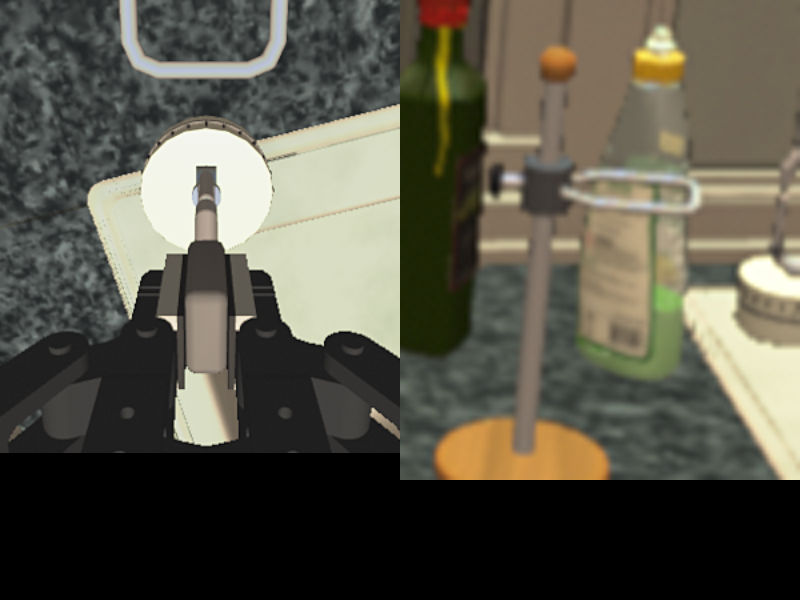

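The wrist view shows the bar at row 132.5, square to the hook and laterally centred to within 1 mm. The timer hangs straight in the gripper. I'll triangulate the bar from the two wrist views.

Run:
```python
from h import *
np.set_printoptions(precision=4,suppress=True)
d=bot.grab_frame('wrist');K=np.array(d['camera_matrix']);C=np.array(d['tool_from_camera'])
def Wp(p,e):
    T=np.eye(4);T[:3,:3]=R.from_euler('xyz',e,degrees=True).as_matrix();T[:3,3]=p;return T@C
W1=Wp([.4795,-.261,.3403],[180,0,14.95]);W2=Wp([.4223,-.2769,.2343],[180,0,15.03])
rs=[ray(K,W1,(285,193.5)),ray(K,W2,(282.8,132.5))]
P=tri(rs);print(P,proj(K,W1,P),proj(K,W2,P))
Ks,Ws=snap('side');rs.append(ray(Ks,Ws,(393.4,148.4)));P=tri(rs);print(P)
# side-view check: bar vs held nose
e=np.array([np.cos(np.radians(15)),np.sin(np.radians(15)),0]);t=bot.observe()['tool_pos'];o=np.array([t[0],t[1],t[2]-.1168])
print('nose pred',proj(Ks,Ws,o+.014*e+[0,0,.085]),'seat pred',proj(Ks,Ws,o+[0,0,.103]))
to([P[0]-.024*e[0],P[1]-.024*e[1],P[2]-.075+.1168],15)
```

```text
[ 0.4811 -0.2608  0.1922] [284.6721 193.5116] [283.3451 132.4812]
[ 0.4817 -0.2606  0.1919]
nose pred [415.9973 145.8864] seat pred [423.5679 138.8069]
t 11.15 at [ 0.422  -0.2768  0.2337] [180.   0.  15.] F [ 0.33  0.35 -1.85] M [0.058 0.002 0.013] w 0.0114
linear [ 0.0379 -0.0002  0.    ] dr [0. 0. 0.]
```

```bash
python3 -m handwheel '{"linear":[[0.008,0,0],[0.018,0,0],[0.028,0,0],[0.034,0,0],[0.036,0,0],[0.037,0,0],[0.037,0,0],[0.037,0,0]],"dr":[[0,0,0],[0,0,0],[0,0,0],[0,0,0],[0,0,0],[0,0,0],[0,0,0],[0,0,0]],"fingers":[1,1,1,1,1,1,1,1]}' 50
python3 -m handwheel '{"linear":[[0.001,0,0],[0.002,0,0],[0.003,0,0],[0.004,0,0],[0.005,0,0],[0.006,0,0],[0.007,0,0],[0.008,0,0]],"dr":[[0,0,0],[0,0,0],[0,0,0],[0,0,0],[0,0,0],[0,0,0],[0,0,0],[0,0,0]],"fingers":[1,1,1,1,1,1,1,1]}' 50
python3 - <<'E'
from h import *
to([.4817,-.2606,.2337],15)
E
```

```text
t: 12.15
tool_pos: [0.4576, -0.2673, 0.2338]
ee_rot: [180.0, 0.0, 15.0]
force: [-0.1, 1.3, -1.6]
grip_width: 0.0113
finger_force: 49.1
t: 13.15
tool_pos: [0.4652, -0.2652, 0.2336]
ee_rot: [180.0, 0.1, 15.0]
force: [-1.7, -0.7, -2.3]
grip_width: 0.011
finger_force: 49.1
t 13.15 at [ 0.4652 -0.2652  0.2336] [1.800e+02 5.000e-02 1.501e+01] F [-1.65 -0.68 -2.26] M [-0.068  0.17   0.029] w 0.011
linear [ 0.0171 -0.0002 -0.0001] dr [0.     0.0006 0.0001]
```

```bash
python3 -m handwheel '{"linear":[[0.001,0,0],[0.002,0,0],[0.003,0,0],[0.004,0,0],[0.005,0,0],[0.006,0,0],[0.007,0,0],[0.008,0,0]],"dr":[[0,0,0],[0,0,0],[0,0,0],[0,0,0],[0,0,0],[0,0,0],[0,0,0],[0,0,0]],"fingers":[1,1,1,1,1,1,1,1]}' 50
python3 - <<'E'
from h import *
to([.4817,-.2606,.2337],15)
E
```

```text
t: 14.15
tool_pos: [0.4732, -0.2631, 0.2337]
ee_rot: [180.0, 0.0, 15.0]
force: [-2.1, -0.5, -1.5]
grip_width: 0.011
finger_force: 49.1
t 14.15 at [ 0.4732 -0.2631  0.2337] [1.8e+02 2.0e-02 1.5e+01] F [-2.09 -0.47 -1.54] M [-0.148  0.453 -0.034] w 0.011
linear [ 0.0089 -0.0002  0.    ] dr [0.     0.0002 0.    ]
```

```bash
python3 -m handwheel '{"linear":[[0.001,0,0],[0.002,0,0],[0.003,0,0],[0.004,0,0],[0.005,0,0],[0.006,0,0],[0.007,0,0],[0.007,0,0]],"dr":[[0,0,0],[0,0,0],[0,0,0],[0,0,0],[0,0,0],[0,0,0],[0,0,0],[0,0,0]],"fingers":[1,1,1,1,1,1,1,1]}' 50
python3 - <<'E'
from h import *
snap('side','s5.png');snap('wrist','w5.png')
to([.4817,-.2606,.2337],15)
o=np.zeros((480,800,3),np.uint8)
a=cv2.imread('pics/w5.png')[80:420,130:430];o[:453,:400]=cv2.resize(a,(400,453))
b=cv2.imread('pics/s5.png')[100:196,350:430];o[:480,400:]=cv2.resize(b,(400,480),interpolation=cv2.INTER_CUBIC)
cv2.imwrite('pics/c5.png',o)
E
```

```text
t: 15.15
tool_pos: [0.4801, -0.2611, 0.2336]
ee_rot: [-180.0, -0.0, 15.0]
force: [-3.0, -1.1, -3.1]
grip_width: 0.0113
finger_force: 49.1
t 15.25 at [ 0.4801 -0.2612  0.2336] [-179.99   -0.     15.01] F [-2.57 -0.84 -2.14] M [-0.104  0.538 -0.051] w 0.0113
linear [ 0.0017 -0.0001 -0.0001] dr [-0.0001 -0.      0.0001]
```

View pics/c5.png

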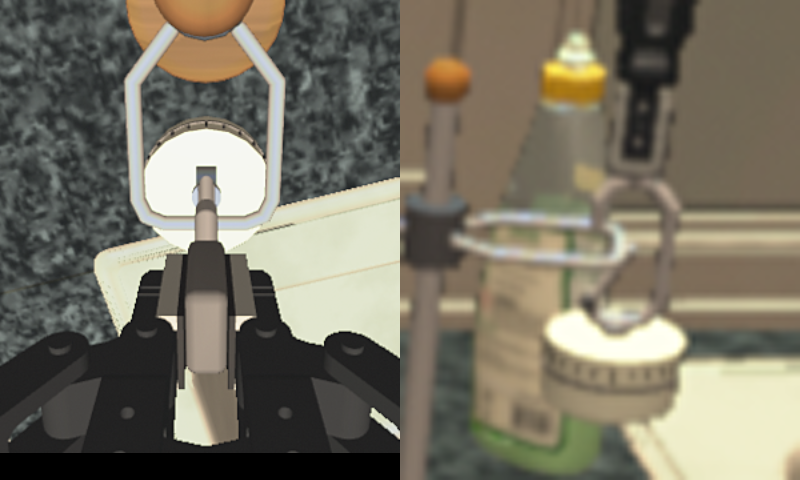

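The bar has pushed the gate inward (side crop around (615,260)) and lies inside the nose at about 3 N. I'll lower slowly, staying centred.

```bash
python3 -m handwheel '{"linear":[[0.001,0,0.002],[0.001,0,0.004],[0.001,0,0.006],[0.001,0,0.008],[0.001,0,0.010],[0.001,0,0.012],[0.001,0,0.014],[0.001,0,0.016]],"dr":[[0,0,0],[0,0,0],[0,0,0],[0,0,0],[0,0,0],[0,0,0],[0,0,0],[0,0,0]],"fingers":[1,1,1,1,1,1,1,1]}' 50
python3 - <<'E'
from h import *
to([.4817,-.2606,.2057],15)
E
```

```text
t: 16.25
tool_pos: [0.4811, -0.261, 0.2176]
ee_rot: [180.0, -0.0, 15.0]
force: [-0.7, 0.3, -1.6]
grip_width: 0.0108
finger_force: 49.0
t 16.25 at [ 0.4811 -0.261   0.2176] [ 1.7999e+02 -1.0000e-02  1.5010e+01] F [-0.73  0.32 -1.61] M [-0.024  0.018  0.024] w 0.0108
linear [ 0.0007 -0.0002  0.0119] dr [ 0.0001 -0.0001  0.0001]
```

The horizontal force is gone, so the gate has sprung shut behind the bar. I'll keep lowering until the bow touches.

```bash
python3 -m handwheel '{"linear":[[0.0005,0,0.002],[0.0005,0,0.004],[0.0005,0,0.006],[0.0005,0,0.007],[0.0005,0,0.008],[0.0005,0,0.009],[0.0005,0,0.0095],[0.0005,0,0.0095]],"dr":[[0,0,0],[0,0,0],[0,0,0],[0,0,0],[0,0,0],[0,0,0],[0,0,0],[0,0,0]],"fingers":[1,1,1,1,1,1,1,1]}' 50
python3 -m handwheel '{"linear":[[0,0,0.0005],[0,0,0.001],[0,0,0.001],[0,0,0.001]],"dr":[[0,0,0],[0,0,0],[0,0,0],[0,0,0]],"fingers":[1,1,1,1]}' 50
python3 - <<'E'
from h import *
to([.4817,-.2606,.2057],15)
E
```

```text
t: 17.25
tool_pos: [0.4815, -0.2609, 0.2085]
ee_rot: [180.0, -0.0, 15.0]
force: [-1.7, -0.3, -0.1]
grip_width: 0.0112
finger_force: 49.2
t: 17.75
tool_pos: [0.4817, -0.261, 0.2079]
ee_rot: [179.9, -0.0, 15.0]
force: [-0.7, 1.2, 5.1]
grip_width: 0.011
finger_force: 50.3
t 17.75 at [ 0.4817 -0.261   0.2079] [ 1.7995e+02 -4.0000e-02  1.5000e+01] F [-0.74  1.22  5.15] M [ 0.112  0.283 -0.017] w 0.011
linear [ 0.0001 -0.0004  0.0022] dr [ 0.0006 -0.0004  0.0001]
```

```bash
python3 -m handwheel '{"linear":[[0,0,-0.0007],[-0.001,0,-0.0007],[-0.001,0,-0.0007],[-0.001,0,-0.0007]],"dr":[[0,0,0],[0,0,0],[0,0,0],[0,0,0]],"fingers":[1,1,1,1]}' 50
python3 - <<'E'
from h import *
S=[]
for i in range(6): bot.grab_frame('top'); s=bot.observe(); S.append(np.r_[s['force'],s['moment']])
print(np.round(np.mean(S,0),3)); to([.4817,-.2606,.2057],15)
E
```

```text
t: 18.25
tool_pos: [0.4814, -0.2611, 0.208]
ee_rot: [180.0, -0.1, 15.0]
force: [4.2, 0.9, 2.6]
grip_width: 0.011
finger_force: 49.9
[ 3.677e+00  1.283e+00  2.702e+00  2.990e-01 -6.500e-01 -3.000e-03]
t 18.55 at [ 0.4812 -0.2611  0.2081] [ 1.7997e+02 -9.0000e-02  1.5000e+01] F [3.89 1.82 3.13] M [ 0.315 -0.773 -0.011] w 0.0109
linear [ 0.0006 -0.0003  0.0024] dr [ 0.0003 -0.001   0.    ]
```

```bash
python3 -m handwheel '{"linear":[[0.0007,0,-0.0002],[0.0007,0,-0.0002],[0.0007,0,-0.0002]],"dr":[[0,0,0],[0,0,0],[0,0,0]],"fingers":[1,1,1]}' 50
python3 - <<'E'
from h import *
S=[]
for i in range(6): bot.grab_frame('top'); s=bot.observe(); S.append(np.r_[s['force'],s['moment']])
print(np.round(np.mean(S,0),3)); to([.4817,-.2606,.2057],15)
E
```

```text
t: 18.92
tool_pos: [0.4813, -0.261, 0.2081]
ee_rot: [180.0, -0.0, 15.0]
force: [4.1, -0.2, 3.1]
grip_width: 0.011
finger_force: 49.7
[ 3.657  0.938  2.316  0.193 -0.702  0.007]
t 19.23 at [ 0.4813 -0.261   0.2081] [ 1.7998e+02 -1.0000e-02  1.5000e+01] F [3.13 2.47 2.46] M [ 0.164 -0.705  0.018] w 0.0113
linear [ 0.0005 -0.0003  0.0024] dr [ 0.0002 -0.0001  0.    ]
```

```bash
python3 -m handwheel '{"linear":[[0.0006,0,-0.0002],[0.0006,0,-0.0002],[0.0006,0,-0.0002]],"dr":[[0,0,0],[0,0,0],[0,0,0]],"fingers":[1,1,1]}' 50
python3 - <<'E'
from h import *
S=[]
for i in range(6): bot.grab_frame('top'); s=bot.observe(); S.append(np.r_[s['force'],s['moment']])
print(np.round(np.mean(S,0),3)); to([.4817,-.2606,.2057],15)
snap('side','s6.png')
b=cv2.imread('pics/s6.png')[90:186,350:430];cv2.imwrite('pics/c6.png',cv2.resize(b,(400,480),interpolation=cv2.INTER_CUBIC))
E
```

```text
t: 19.6
tool_pos: [0.4814, -0.2609, 0.2082]
ee_rot: [180.0, 0.0, 15.0]
force: [2.5, -0.4, 0.5]
grip_width: 0.0113
finger_force: 49.6
[ 2.291 -0.224  1.545 -0.047 -0.353 -0.006]
t 19.9 at [ 0.4814 -0.2609  0.2082] [-1.8e+02  4.0e-02  1.5e+01] F [ 1.95 -0.04  1.85] M [-0.076 -0.33  -0.005] w 0.0113
linear [ 0.0003 -0.0002  0.0025] dr [-0.      0.0005  0.0001]
```

View pics/c6.png

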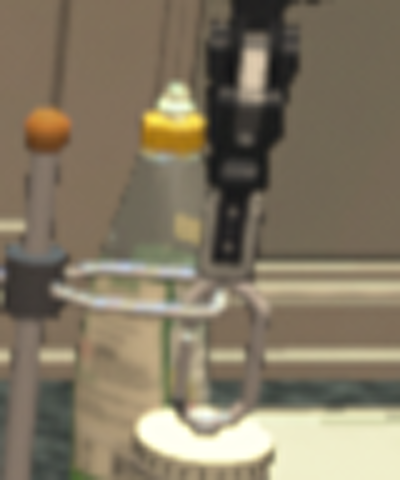

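The side crop shows the bar under the bow at about (215,295) and the gate shut. I'll ease off the remaining 2 N and open the fingers gently.

```bash
python3 -m handwheel '{"linear":[[0.0005,0,0],[0.0005,0,0],[0.0005,0,0]],"dr":[[0,0,0],[0,0,0],[0,0,0]],"fingers":[1,1,1]}' 20
python3 - <<'E'
from h import *
S=[]
for i in range(5): bot.grab_frame('top'); s=bot.observe(); S.append(np.r_[s['force'],s['moment']])
print(np.round(np.mean(S,0),3))
E
python3 -m handwheel '{"linear":[[0,0,0],[0,0,0],[0,0,0],[0,0,0],[0,0,0],[0,0,0],[0,0,0],[0,0,0]],"dr":[[0,0,0],[0,0,0],[0,0,0],[0,0,0],[0,0,0],[0,0,0],[0,0,0],[0,0,0]],"fingers":[0.7,0.65,0.6,0.5,0.4,0.3,0.2,0.1]}' 20
python3 - <<'E'
from h import *
snap('wrist','w7.png');snap('side','s7.png')
o=np.zeros((480,800,3),np.uint8)
a=cv2.imread('pics/w7.png')[80:420,130:430];o[:453,:400]=cv2.resize(a,(400,453))
b=cv2.imread('pics/s7.png')[100:196,350:430];o[:480,400:]=cv2.resize(b,(400,480),interpolation=cv2.INTER_CUBIC)
cv2.imwrite('pics/c7.png',o)
E
```

```text
t: 20.32
tool_pos: [0.4817, -0.2606, 0.2082]
ee_rot: [-180.0, 0.1, 15.0]
force: [-0.0, -1.5, 1.0]
grip_width: 0.011
finger_force: 49.6
[ 0.027 -0.855  0.423 -0.111  0.079 -0.003]
t: 21.58
tool_pos: [0.4822, -0.2607, 0.2083]
ee_rot: [180.0, 0.0, 15.0]
force: [0.2, -1.4, -0.3]
grip_width: 0.0385
finger_force: 0.0
```

View pics/c7.png

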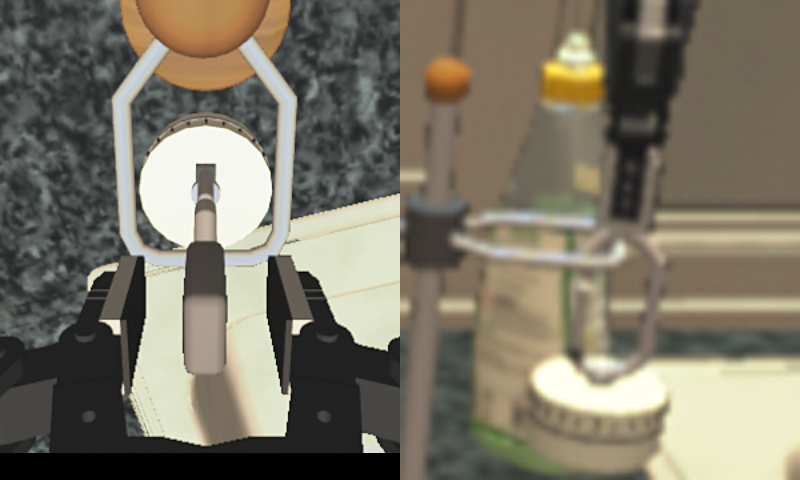

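The timer hangs free on the bar with both pads clear, at crop columns 130 and 290. I'll retreat straight up, let it settle, and check.

```bash
python3 -m handwheel '{"linear":[[0,0,-0.005],[0,0,-0.015],[0,0,-0.03],[0,0,-0.05],[0,0,-0.08],[0,0,-0.11],[0,0,-0.14],[0,0,-0.14]],"dr":[[0,0,0],[0,0,0],[0,0,0],[0,0,0],[0,0,0],[0,0,0],[0,0,0],[0,0,0]],"fingers":[0.1,0.1,0.1,0.1,0.1,0.1,0.1,0.1]}' 20
for i in 1 2 3; do python3 -m handwheel '{"linear":[[0,0,0],[0,0,0],[0,0,0],[0,0,0],[0,0,0],[0,0,0],[0,0,0],[0,0,0]],"dr":[[0,0,0],[0,0,0],[0,0,0],[0,0,0],[0,0,0],[0,0,0],[0,0,0],[0,0,0]],"fingers":[0.1,0.1,0.1,0.1,0.1,0.1,0.1,0.1]}' >/dev/null; done
python3 - <<'E'
from h import *
for i in range(3):
    for q in ('grip','ledge','timer'): 
        bot.grab_frame('side'); print(q,[(round(l['score'],2),np.round(l['point'],1)) for l in bot.landmark_of(q,'side')[:1]])
K,W=snap('side','s8.png')
P=np.array([.4817,-.2606,.192]);print('expected upright: grip',proj(K,W,P+[0,0,.025]),'underside',proj(K,W,P-[0,0,.103]))
print(bot.observe()['t'])
b=cv2.imread('pics/s8.png')[100:220,340:440];cv2.imwrite('pics/c8.png',cv2.resize(b,(500,600),interpolation=cv2.INTER_CUBIC))
E
```

```text
t: 22.68
tool_pos: [0.4833, -0.2614, 0.3519]
ee_rot: [179.7, -0.3, 15.0]
force: [-0.3, -0.8, 0.0]
grip_width: 0.0384
finger_force: 0.0
grip [(0.83, array([394.8, 137.4]))]
ledge [(0.69, array([376.1, 172.4]))]
timer [(0.84, array([387.5, 186.9]))]
grip [(0.72, array([396.3, 138.4]))]
ledge [(0.77, array([375.4, 173.6]))]
timer [(0.6, array([387.7, 188.7]))]
grip [(0.88, array([396.8, 138.1]))]
ledge [(0.8, array([377.2, 171.5]))]
timer [(0.91, array([387.3, 186.6]))]
expected upright: grip [395.37867097 137.89363993] underside [388.76100375 188.72572675]
26.625
```

View pics/c8.png

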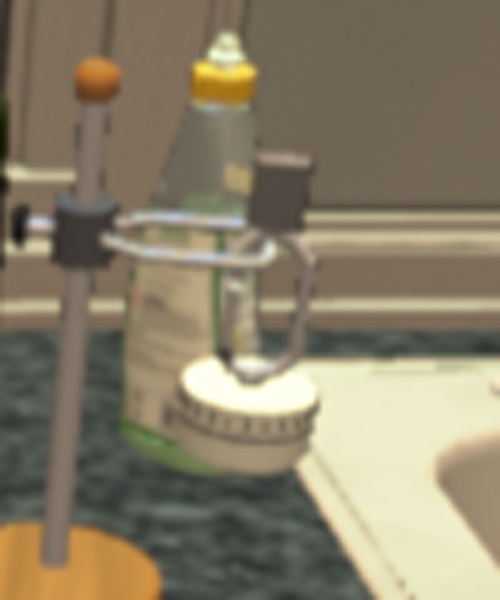

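The timer hangs at the expected pixels: grip (396,138) and underside (387.5,187). The gate is shut and the post leans the same way in the picture. I'll check that it is still, then hand in.

Run:
```python
from h import *
f=[bot.grab_frame('side')['pixels'].astype(int)[120:210,360:420] for _ in range(14)]
print([int(abs(a-f[0]).max()) for a in f])
print(bot.observe()['t'],bot.hand_in())
```

```text
[0, 14, 14, 9, 10, 8, 9, 9, 9, 9, 14, 15, 14, 14]
the job is handed in; nothing more can be done
27.325 None
```

The timer hangs from the ring's front bar, upright and still with its gate shut; the jars and tins were not touched, and I handed the job in at 27.3 s.

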